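Filter photometer: wind the cuvette carriage home, index the filter three clicks and hold

TASK

Wind the photometer's handwheel clockwise by its blue crank grip until the cuvette carriage is right up against the red stop. Then turn the blue filter knob clockwise from its home position, counting the clicks, to the third click stop without turning on into the fourth, and finish there: still gripping the knob in the third stop, with the carriage still against its stop. Leave the bottle, jar, cuvette box and computer mouse where they stand.

Things in the scene. Friction and masses are not known exactly. Their poses are not given: they have to be found in the camera images.
- photometer: White bench instrument, fixed to the bench: a 200 (x) by 330 (y) by 60 mm high housing; origin at the centre of its underside, its -x side is the front, z up. On its flat top (60 mm up), in its own frame: the handwheel's upright axis at x -35, y +85 mm; the filter knob's upright axis at x -45, y -90 mm; behind them (x +40 to +85 mm) the carriage's slideway, red stop block and grey detector head, none of which rises more than 28 mm above the housing top.
- handwheel_axis (a point): Point on the handwheel's upright axis, level with the middle of the crank grip (105 mm above the bench).
- crank_grip_mid (a point): Centre of the blue upright crank grip on the handwheel: a cylinder 16 mm in diameter and 36 mm tall, 87 to 123 mm above the bench, 45 mm from the wheel's axis; its sleeve spins freely about its own pin, so it can be held without turning the hand while it is carried round. The black wheel rim below it (radius 56 mm overall) reaches 86 mm above the bench.
- handwheel (a joint): Handwheel angle, rad: grows as the wheel is turned clockwise seen from above, which winds the carriage 7 mm per rad (44 mm a turn) towards the red stop; it starts between 0 and 3.2 and the carriage meets its stop at 7.14. About 2 N at the grip turns it and it stays where it is left; at the stop the force rises sharply.
- carriage (a joint): Travel of the aluminium cuvette carriage (45 by 50 mm, two clear cuvettes) along the instrument's -y, m: 0 = farthest from the stop, 0.050 = touching the red stop. Driven only by the handwheel.
- carriage_nose (a point): Centre of the carriage's face towards the stop, 70 mm above the bench; it meets the stop face.
- stop_face (a point): Centre of the red stop block's face, 70 mm above the bench. The carriage touches it when carriage_nose arrives here.
- filter_knob (a joint): Filter knob angle, rad: grows as it is turned clockwise seen from above. It starts at the home stop, 0 (red pip on the black dial), and has click stops every 0.4 rad (white pips): first 0.4, second 0.8, third 1.2, then 1.6 and 2.0. Each click takes about 0.15 N m to push over half-way between stops, after which the knob snaps on into the next stop.
- knob_bar: The blue bar grip of the filter knob: 44 mm long, 16 mm wide, 34 mm tall, standing 70 to 104 mm above the bench on a round black skirt of radius 24 mm. Origin on the knob's axis at the skirt's underside (62 mm above the bench); x points along the bar towards its white pointer, z up. At home x points 1.0 rad anticlockwise from the instrument's x.
- knob_grip (a point): Point on the knob's axis 90 mm above the bench: where to grip the bar across its 16 mm width.
- amber_bottle: Bystander: amber bottle with blue cap, 72 mm in diameter, 150 mm tall, beside the instrument's +y end; origin at the centre of its underside.
- clear_jar: Bystander: clear jar with blue lid, 56 mm in diameter, 70 mm tall, beyond the instrument's -y end; origin at the centre of its underside.
- cuvette_box: Bystander: closed flat blue plastic cuvette box 90 by 130 by 35 mm high behind the instrument; origin at the centre of its underside.
- mouse: Bystander: black computer mouse 105 by 60 by 26 mm, in front of the instrument's -y end; origin at the centre of its underside.

How it is judged:
By the outcome, as a careful person would: the job done as asked, in the order asked, and still so for the second after the job is handed in, while the arm keeps its last pose, push and grip.
It also fails if it takes over 72 s, if anything falls off the work surface, if the arm or the gripper's body presses on something with over 40 N, if the wrist force passes 120 N, or if a joint passes its speed limit or range.

ROBOT

A 6-joint arm with a two-finger parallel gripper is mounted at the origin on the work surface. World frame = base frame: x ahead of the robot, y to its left, z up, the work surface at z = 0. Lengths are in m, angles in rad, forces in N, time in s.
With the tool pointing down it reaches from about 0.3 to 0.775 m from the base axis. Payload 14.6 kg.
Tool frame: the origin (TCP) lies midway between the tips of the shut fingers; the grasp point (between the pads) lies 19 mm behind it (ctrl.pinch_z is the distance from the TCP to the grasp point, in m); z points along the fingers, y is the line along which they close (so a half turn about z gives the same grasp; the last joint's range is limited). The gripper opens to 94 mm and grips with 3 to 60 N. Pads are 16 mm wide; open, the fingers measure 119 mm over their backs; the gripper's body (75 mm by 177 mm) begins 78 mm behind the grasp point.
Start: joints at [1.25, 0.3, 1.521, -0, 1.321, -0.067], TCP at [0.138, 0.532, 0.205] pointing down, gripper open.
Joint ranges: [-3.03, 3.03], [-0.79, 2.21], [0.23, 2.52], [-1.04, 4.18], [0, 3.07], [-2.55, 2.55]. Speed limits (rad/s): [2.22, 2.22, 2.57, 3.14, 3.14, 3.14].

INTERFACE

Orientations are given as [roll, pitch, yaw] about the fixed x, y, z axes, in that order (R = Rz(yaw) Ry(pitch) Rx(roll)).
In Python, from station import ctrl gives the robot as it stands.
- The arm moves only by the tool jog_arm, never from a script. Its argument "motion" is a list of rows, each a list of 7 numbers: the shift along the tool's x, y, z in m, then the turn, a rotation vector about the tool's x, y, z in rad, then the opening, from -1 (shut) to 1 (fully open). In form: [[tx, ty, tz, rx, ry, rz, gripper], ...]. A call has 1 to 5 rows; each row shifts and turns the commanded pose from where the row before left it, along the tool's axes as they then stand; what a row does not reach is not made up. A row lasts 1/10 s, in which the tool goes at most 50 mm and 8.59 degrees, less where a joint would pass 70% of its speed; a pose out of reach is approached as far as the arm can. A call is refused whole if a number of a shift passes 0.05 or a number of a turn 0.15, either way. A call with a gripper value outside its range is refused whole. The fingers move at their own pace and stop on an object; "squeeze" is the grip in N (left out, the last holds). Time passes only in rows, so rows that do not move let the fingers close. It gives the time, the measured TCP pose, the force, the opening and the grip force at its end, in the units of the state.
- ctrl.get_obs(): the state, without advancing time (a new reading comes with each control period).
- ctrl.camera(name): name is "side" or "top" or "wrist"; returns the picture (400x640x3 uint8, red, green, blue); there is no depth.
- ctrl.camera_model(name): a dict with "intrinsics" (3x3 intrinsics, pixels), "rvec" (rotation vector, rad) and "tvec" (3), from world to camera coordinates, as OpenCV has them. Camera axes: x right, y down, z forward; pixel columns grow to the right and rows downward; lengths in m; the calibration is good to about 2 mm. A picture is of the moment at which its call begins: read the wrist's pose just before it. camera_model takes no time and is no camera call; for the wrist camera it gives the pose at the moment of the call.
- ctrl.hand_in(): hands the job in; it is judged then, once.
The state is a dict: "time_s": time; "qpos": joint angles; "joint_vel": joint speeds; "tau": joint torques, N m; "ee_pos": TCP position; "eef_rot": TCP orientation; "force": force on the tool from outside, world axes, zero at the start; "moment": the same for the moment, N m; "grip_width": finger opening in m; "grip_force": force on a finger pad.
Only numpy, scipy, OpenCV 4.12 (cv2) and the standard library are available. Lean on these libraries where they do the work, as an engineer would, in place of code of your own. Each camera call takes 0.05 s, during which the arm holds its last target. There are 200 camera calls.

## Working session

There is one attempt and no reset: what is moved stays moved. The work goes in short steps, Python scripts to look and compute and a tool call to move; the robot and the scene stay as the last step left them, time stands still between calls to the robot, and variables do not carry over. Pictures are saved under pics/ and viewed, at most 10 in all, crops included, and the job is handed in when it is done.

Besides the shell and the picture viewer there is one more tool, called after "Emit:" as name(argument=value, ...) on one line, values as JSON. jog_arm: Moves the arm, as the interface text tells. Its arguments: {"type":"object","properties":{"motion":{"type":"array"},"squeeze":{"type":"number"}},"required":["motion"]}

```bash
ls; mkdir -p pics
python3 - <<'E'
from station import ctrl
import cv2,numpy as np
o=ctrl.get_obs();print({k:np.round(v,3).tolist() for k,v in o.items()},ctrl.pinch_z)
for n in("top","side"):
    cv2.imwrite(f"pics/{n}0.png",ctrl.camera(n)[:,:,::-1]); m=ctrl.camera_model(n);print(n,m)
E
```

```text
pics
{'time_s': 0.0, 'qpos': [1.25, 0.3, 1.522, 0.0, 1.321, -0.067], 'joint_vel': [0.001, 0.001, 0.0, -0.0, 0.001, 0.002], 'tau': [0.003, -53.18, -35.273, 0.071, 0.024, -0.0], 'ee_pos': [0.138, 0.532, 0.205], 'eef_rot': [-3.141, -0.0, 2.888], 'force': [0.393, 0.721, 0.615], 'moment': [0.033, 0.011, 0.029], 'grip_force': 0.0, 'grip_width': 0.094} 0.0188
top {'intrinsics': array([[502.66504828,   0.        , 322.44171767],
       [  0.        , 502.66504828, 196.62781625],
       [  0.        ,   0.        ,   1.        ]]), 'rvec': array([ 2.20862967, -2.19310753,  0.06648786]), 'tvec': array([0.02622284, 0.56395247, 1.44251857])}
side {'intrinsics': array([[396.78754633,   0.        , 326.50687215],
       [  0.        , 396.78754633, 199.80327004],
       [  0.        ,   0.        ,   1.        ]]), 'rvec': array([ 0.27463077, -2.84429583,  1.07851481]), 'tvec': array([0.5527947 , 0.12024885, 0.94203361])}
```

View pics/top0.png

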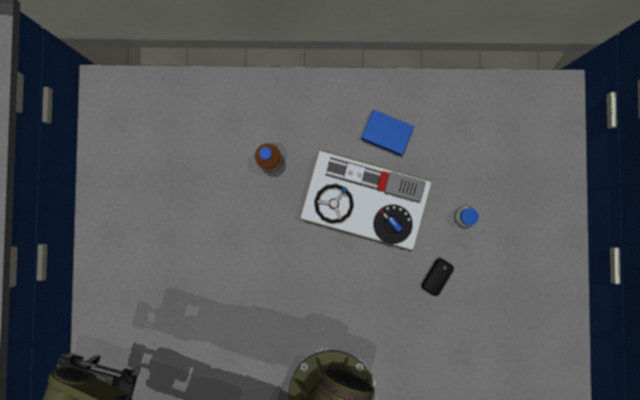

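View pics/side0.png

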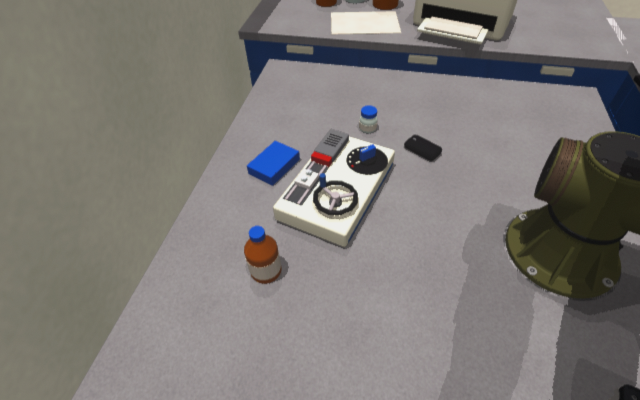

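The top view shows the photometer at about (367,200), the wheel hub at (334,203), the grip at (344,190), the knob at (394,223) and the red stop at (383,182). The side view agrees, with the grip at (322,180) and the knob bar at (367,153). Next I turn these into world positions.

```bash
cat > h.py <<'E'
import cv2,numpy as np
from station import ctrl
def ray(m,uv):
    R=cv2.Rodrigues(m["rvec"])[0];c=-R.T@m["tvec"].ravel()
    p=cv2.undistortPoints(np.float64(uv).reshape(-1,1,2),m["intrinsics"],None).reshape(-1,2)
    return c,np.c_[p,np.ones(len(p))]@R
def onz(m,uv,z):
    c,d=ray(m,uv);return c+d*((z-c[2])/d[:,2:])
def blobs(mask,amin=8):
    cs,_=cv2.findContours(mask.astype(np.uint8),cv2.RETR_EXTERNAL,cv2.CHAIN_APPROX_NONE)
    return [c for c in cs if cv2.contourArea(c)>=amin]
def hsv(im): return cv2.cvtColor(im,cv2.COLOR_RGB2HSV)
E
python3 - <<'E'
from h import *
im=cv2.imread("pics/top0.png")[:,:,::-1].copy();m=ctrl.camera_model("top");H=hsv(im)
roi=np.zeros(im.shape[:2],bool);roi[140:260,290:445]=1
w=(H[...,1]<40)&(H[...,2]>165)&roi
c=max(blobs(w),key=cv2.contourArea);r=cv2.minAreaRect(cv2.convexHull(c));P=onz(m,cv2.boxPoints(r),.06)
print("white",P.round(4).tolist(),[np.linalg.norm(P[i]-P[i-1]).round(4) for i in range(4)],P.mean(0))
def cen(mask):
    ys,xs=np.nonzero(mask);return np.c_[xs,ys].mean(0)
for nm,mask,z in(("blue",(H[...,0]>95)&(H[...,0]<125)&(H[...,1]>120)&(H[...,2]>60)&roi,.11),("red",((H[...,0]<8)|(H[...,0]>172))&(H[...,1]>150)&roi,.08),("black",(H[...,2]<60)&roi,.07)):
  for c in blobs(mask,3):
    x,y,ww,hh=cv2.boundingRect(c);e=cv2.minEnclosingCircle(c)
    q=onz(m,[c.reshape(-1,2).mean(0),e[0]],z)
    print(nm,(x,y,ww,hh),cv2.contourArea(c),q.round(4).tolist(),e)
    if nm=="blue":print(cv2.minAreaRect(c))
cv2.imwrite("pics/crop.png",cv2.resize(im[140:260,290:445,::-1],None,fx=5,fy=5,interpolation=cv2.INTER_CUBIC))
E
```

```text
white [[0.5033, 0.0909, 0.06], [0.6902, 0.0403, 0.06], [0.6043, -0.2738, 0.06], [0.4182, -0.221, 0.06]] [np.float64(0.3233), np.float64(0.1936), np.float64(0.3256), np.float64(0.1934)] [ 0.55400443 -0.09091157  0.06      ]
blue (388, 216, 15, 16) 77.0 [[0.4878, -0.164, 0.11], [0.4879, -0.1666, 0.11]] ((395.4166564941406, 223.4166717529297), 8.632245063781738)
((395.00006103515625, 224.0000457763672), (16.970561981201172, 7.071067810058594), 45.0)
blue (341, 188, 6, 4) 11.5 [[0.579, -0.0265, 0.11], [0.5787, -0.0258, 0.11]] ((343.5, 189.5), 2.9155757427215576)
((343.5, 189.5), (3.0, 5.0), 90.0)
blue (365, 140, 44, 15) 305.5 [[0.7044, -0.1462, 0.11], [0.7147, -0.1424, 0.11]] ((386.5, 140.0), 21.500099182128906)
((386.5, 147.0), (14.0, 43.0), 90.0)
red (378, 172, 11, 19) 101.0 [[0.6051, -0.1356, 0.08], [0.6051, -0.1355, 0.08]] ((382.5, 181.0), 9.178879737854004)
black (437, 258, 6, 2) 3.0 [[0.3908, -0.2953, 0.07], [0.39, -0.2953, 0.07]] ((439.5, 259.0), 2.5000998973846436)
black (374, 206, 38, 40) 807.5 [[0.4914, -0.1659, 0.07], [0.4828, -0.1657, 0.07]] ((392.8617858886719, 225.20596313476562), 19.88150405883789)
black (315, 185, 38, 38) 162.0 [[0.5402, 0.0016, 0.07], [0.542, -0.0002, 0.07]] ((333.5, 203.5), 19.039531707763672)
black (363, 140, 38, 16) 8.0 [[0.6999, -0.1339, 0.07], [0.7, -0.1339, 0.07]] ((381.5, 147.5), 19.96256446838379)
```

View pics/crop.png

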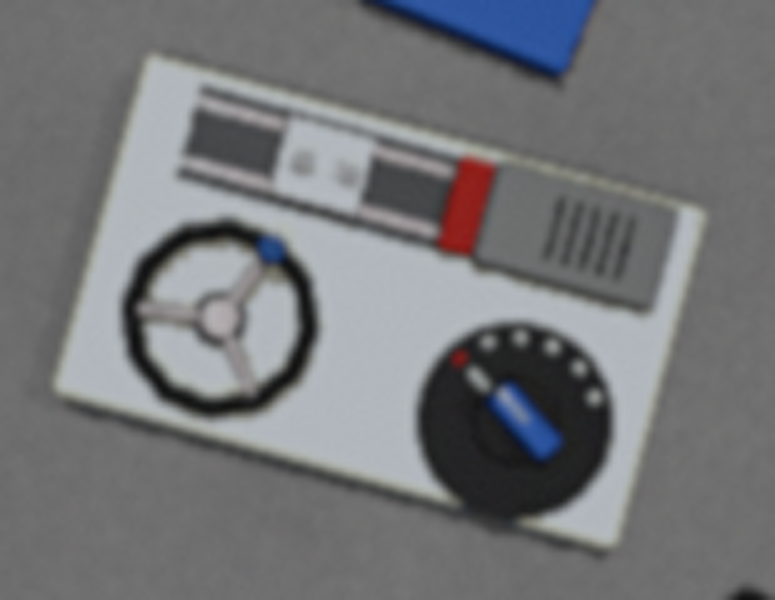

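The crop shows the grip at crop (270,248), which is image (344,189.6). The carriage's right edge is at crop x≈368 and the stop's left edge at ≈452, so about 46 mm of travel is left. The bar points at the red home pip. I'll cross-check with the side view.

```bash
cat >> h.py <<'E'
def tri(ms,uvs):
    A=np.zeros((3,3));b=np.zeros(3);L=[]
    for m,uv in zip(ms,uvs):
        c,d=ray(m,[uv]);d=d[0]/np.linalg.norm(d);Q=np.eye(3)-np.outer(d,d);A+=Q;b+=Q@c
    return np.linalg.solve(A,b)
E
python3 - <<'E'
from h import *
mt,ms=ctrl.camera_model("top"),ctrl.camera_model("side")
T=hsv(cv2.imread("pics/top0.png")[:,:,::-1].copy());S=hsv(cv2.imread("pics/side0.png")[:,:,::-1].copy())
def b(H,x0,x1,y0,y1):
    k=(H[...,0]>95)&(H[...,0]<125)&(H[...,1]>110)&(H[...,2]>50);ys,xs=np.nonzero(k[y0:y1,x0:x1]);return np.r_[xs.mean()+x0,ys.mean()+y0],np.r_[xs.min()+x0,xs.max()+x0,ys.min()+y0,ys.max()+y0]
gt,gs=b(T,335,352,182,197),b(S,314,330,170,190);kt,ks=b(T,385,406,212,236),b(S,352,382,142,165)
print(gt,gs,kt,ks)
print("grip tri",tri([mt,ms],[gt[0],gs[0]]),onz(mt,[gt[0]],.12),onz(ms,[gs[0]],.11));print("knob tri",tri([mt,ms],[kt[0],ks[0]]),onz(mt,[kt[0]],.102))
for z in(.06,.064,.075,.08,.086):print(z,onz(mt,[(392.86,225.2),(333.5,203.5)],z).round(4).tolist())
def e(a,b_): 
    k=(S[...,2]<55);k2=np.zeros_like(k);k2[b_[0]:b_[1],a[0]:a[1]]=1
    for c in blobs(k&k2,30):
        E=cv2.fitEllipse(cv2.convexHull(c));print("ell",E,onz(ms,[E[0]],.08).round(4).tolist(),onz(ms,[E[0]],.063).round(4).tolist())
e((308,362),(172,220));e((342,392),(142,178))
# carriage/stop along slideway
print("nose/stop",onz(mt,[(290+368/5,140+182/5),(290+452/5,140+205/5)],.075))
E
```

```text
(array([343.60869565, 189.47826087]), array([341, 346, 187, 192])) (array([322.35483871, 179.62903226]), array([320, 325, 173, 186])) (array([395.21367521, 224.4017094 ]), array([387, 402, 216, 231])) (array([367.22404372, 152.80327869]), array([359, 375, 145, 161]))
grip tri [ 0.57833034 -0.02633442  0.10690676] [[ 0.57808882 -0.02554584  0.12      ]] [[ 0.5770148  -0.02344478  0.11      ]]
knob tri [ 0.48545248 -0.17034992  0.08212843] [[ 0.48516298 -0.16730366  0.102     ]]
0.06 [[0.4827, -0.1672, 0.06], [0.5424, -0.0005, 0.06]]
0.064 [[0.4827, -0.1666, 0.064], [0.5422, -0.0004, 0.064]]
0.075 [[0.4828, -0.165, 0.075], [0.5418, -0.0, 0.075]]
0.08 [[0.4828, -0.1642, 0.08], [0.5416, 0.0002, 0.08]]
0.086 [[0.4829, -0.1633, 0.086], [0.5414, 0.0003, 0.086]]
ell ((335.13299560546875, 197.91311645507812), (32.88343048095703, 43.56256866455078), 90.51847839355469) [[0.5408, 0.0028, 0.08]] [[0.5436, -0.0122, 0.063]]
ell ((366.82476806640625, 160.25506591796875), (25.68633460998535, 39.467620849609375), 93.8724594116211) [[0.4832, -0.1434, 0.08]] [[0.4847, -0.1619, 0.063]]
nose/stop [[ 0.61791    -0.08340456  0.075     ]
 [ 0.60542375 -0.13024873  0.075     ]]
```

Emit:
jog_arm(motion=[[0, 0, 0, 0, 0, 0.14, 0], [0, 0, 0, 0, 0, 0.14, 0], [0, 0, 0, 0, 0, 0.14, 0], [0, 0, 0, 0, 0, 0.14, 0], [0, 0, 0, 0, 0, 0.14, 0]], squeeze=30)

```text
time_s: 0.6
ee_pos: [0.138, 0.5322, 0.2051]
eef_rot: [-3.141, 0.0, 2.182]
force: [-0.4, -0.4, 0.0]
grip_width: 0.0577
grip_force: 0.0
```

Emit:
jog_arm(motion=[[0, 0, 0, 0, 0, 0.14, 0], [0, 0, 0, 0, 0, 0.14, 0], [0, 0, 0, 0, 0, 0.14, 0], [0, 0, 0, 0, 0, 0.14, 0], [0, 0, 0, 0, 0, 0.06, 0]])

```text
time_s: 1.1
ee_pos: [0.1381, 0.5322, 0.2051]
eef_rot: [-3.141, 0.001, 1.562]
force: [-0.3, -0.5, -0.3]
grip_width: 0.047
grip_force: 0.0
```

Emit:
jog_arm(motion=[[-0.036, 0.029, 0, 0, 0, -0.009, 0], [-0.036, 0.029, 0, 0, 0, 0, 0], [-0.036, 0.029, 0, 0, 0, 0, 0], [-0.036, 0.029, 0, 0, 0, 0, 0], [-0.036, 0.029, 0, 0, 0, 0, 0]])

```text
time_s: 1.6
ee_pos: [0.2845, 0.3514, 0.2053]
eef_rot: [-3.141, 0.0, 1.577]
force: [-0.1, 1.0, 0.3]
grip_width: 0.047
grip_force: 0.0
```

Emit:
jog_arm(motion=[[-0.036, 0.029, 0, 0, 0, 0, 0], [-0.036, 0.029, 0, 0, 0, 0, 0], [-0.036, 0.029, 0, 0, 0, 0, 0], [-0.036, 0.029, 0, 0, 0, 0, 0], [-0.036, 0.029, 0, 0, 0, 0, 0]])

```text
time_s: 2.1
ee_pos: [0.4307, 0.1721, 0.2054]
eef_rot: [-3.142, -0.0, 1.577]
force: [-0.2, 0.9, 0.1]
grip_width: 0.0469
grip_force: 0.0
```

Emit:
jog_arm(motion=[[-0.036, 0.029, 0, 0, 0, 0, 0], [-0.036, 0.029, 0, 0, 0, 0, 0], [-0.036, 0.029, 0, 0, 0, 0, 0], [-0.036, 0.029, 0, 0, 0, 0, 0], [-0.036, 0.029, 0, 0, 0, 0, 0]])

```text
time_s: 2.6
ee_pos: [0.5768, -0.007, 0.2052]
eef_rot: [-3.141, -0.0, 1.577]
force: [0.3, -0.0, 0.0]
grip_width: 0.0469
grip_force: 0.0
```

Emit:
jog_arm(motion=[[-0.018, 0.001, 0.02, 0, 0, 0.006, 0], [0, 0, 0.02, 0, 0, 0, 0], [0, 0, 0, 0, 0, 0, 0]])

```text
time_s: 2.9
ee_pos: [0.5759, -0.0237, 0.1625]
eef_rot: [-3.136, -0.001, 1.57]
force: [-0.4, 0.6, 0.5]
grip_width: 0.0471
grip_force: 0.0
```

Run:
```python
from h import *
m=ctrl.camera_model("wrist");im=ctrl.camera("wrist");cv2.imwrite("pics/w1.png",im[:,:,::-1]);np.savez("w1",**m)
print(ctrl.get_obs()["ee_pos"]);H=hsv(im)
k=(H[...,0]>95)&(H[...,0]<125)&(H[...,1]>110)&(H[...,2]>50)
for c in blobs(k,100):
    print(cv2.boundingRect(c),cv2.contourArea(c),onz(m,[c.reshape(-1,2).mean(0)],.115),cv2.minAreaRect(c))
```

```text
[ 0.57651483 -0.02326858  0.16446685]
(428, 235, 116, 86) 4989.0 [[ 0.7058881  -0.07210891  0.115     ]] ((486.39410400390625, 279.9866027832031), (100.44939422607422, 68.45056915283203), 21.25050163269043)
```

View pics/w1.png

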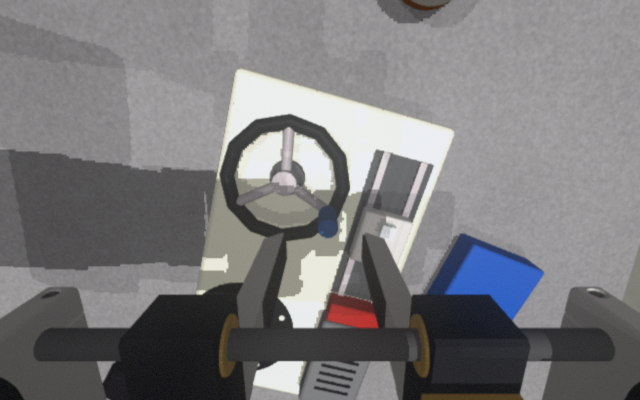

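The wrist view shows the grip, shadowed dark blue, at (328,222), the wheel hub at (285,180) and the finger tips at about (280,238) and (370,238). I'll project these onto planes at the right heights.

Run:
```python
from h import *
m=dict(np.load("w1.npz"));im=cv2.imread("pics/w1.png")[:,:,::-1].copy();H=hsv(im)
k=(H[...,0]>95)&(H[...,0]<130)&(H[...,1]>80);k[:, :310]=0;k[:,346:]=0;k[:200]=0;k[245:]=0
c=max(blobs(k),key=cv2.contourArea);print(cv2.boundingRect(c),cv2.minEnclosingCircle(c));mo=cv2.moments(c);u=(mo["m10"]/mo["m00"],mo["m01"]/mo["m00"])
for z in(.105,.115):print(z,onz(m,[u],z))
k=(H[...,2]<70)&(H[...,1]<110);k[:105]=0;k[250:]=0;k[:,:215]=0;k[:,355:]=0
c=max(blobs(k),key=cv2.contourArea);E=cv2.fitEllipse(cv2.convexHull(c));print(E,onz(m,[E[0]],.08))
```

```text
(318, 219, 19, 18) ((327.22222900390625, 228.0), 9.276373863220215)
0.105 [[ 0.57858115 -0.03403708  0.105     ]]
0.115 [[ 0.57851347 -0.03005395  0.115     ]]
((281.3695983886719, 179.10098266601562), (119.03390502929688, 131.2443084716797), 178.8767547607422) [[0.53930948 0.00064937 0.08      ]]
```

Emit:
jog_arm(motion=[[-0.003, 0.001, 0.02, 0, 0, 0, 0], [0, 0, 0.025, 0, 0, 0, 0], [0, 0, 0.023, 0, 0, 0, 0], [0, 0, 0, 0, 0, 0, -0.5], [0, 0, 0, 0, 0, 0, -1]])

```text
time_s: 3.45
ee_pos: [0.5787, -0.0259, 0.099]
eef_rot: [3.14, 0.0, 1.571]
force: [0.8, -0.1, -0.1]
grip_width: 0.0349
grip_force: 0.0
```

Emit:
jog_arm(motion=[[0, 0, 0, 0, 0, 0, -1], [0, 0, 0, 0, 0, 0, -1], [0, 0, 0, 0, 0, 0, -1]])

```text
time_s: 3.75
ee_pos: [0.5786, -0.0262, 0.0987]
eef_rot: [3.14, 0.0, 1.571]
force: [-0.6, 1.0, 6.7]
grip_width: 0.0152
grip_force: 30.0
```

Run:
```python
from h import *
im=ctrl.camera("wrist");cv2.imwrite("pics/w2.png",im[:,:,::-1]);print(ctrl.get_obs())
```

```text
{'time_s': 3.8, 'qpos': array([-1.08514993e-01,  4.68908352e-01,  1.54886534e+00,  1.75176219e-04,
        1.12219548e+00, -1.08643757e-01]), 'joint_vel': array([-0.0007281 , -0.0007317 , -0.00127126,  0.00133005,  0.00195127,
        0.00164646]), 'tau': array([-5.07796202e-01, -5.59561837e+01, -3.04602098e+01, -1.21018030e-01,
       -4.38395776e-01, -1.52661491e-03]), 'ee_pos': array([ 0.57856736, -0.02617131,  0.09866801]), 'eef_rot': array([3.13996162e+00, 1.89984558e-05, 1.57084923e+00]), 'force': array([-1.45702698,  1.00314232,  6.68484152]), 'moment': array([ 0.09986442,  0.38943456, -0.07204117]), 'grip_force': 30.00398576259613, 'grip_width': 0.015710266245295257}
```

View pics/w2.png

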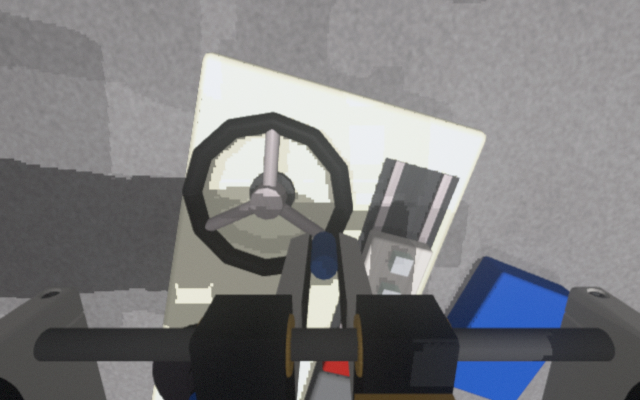

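The fingers hold the grip at (323,255), width 15.7 mm. I'll work out the circle's steps.

Run:
```python
import numpy as np
a=-.62-.25*np.arange(31);p=.045*np.c_[np.sin(a),np.cos(a)]
for i,d in enumerate(np.diff(p,axis=0)):print(i,(a[i+1]).round(2),d.round(4).tolist(),(p[i+1,::-1]+[.5415,.0005]).round(4).tolist())
```

```text
0 -0.87 [-0.0082, -0.0076] [0.5705, -0.0339]
1 -1.12 [-0.0061, -0.0094] [0.5611, -0.04]
2 -1.37 [-0.0036, -0.0106] [0.5505, -0.0436]
3 -1.62 [-0.0008, -0.0112] [0.5393, -0.0444]
4 -1.87 [0.0019, -0.0111] [0.5282, -0.0425]
5 -2.12 [0.0046, -0.0102] [0.518, -0.0379]
6 -2.37 [0.007, -0.0088] [0.5092, -0.0309]
7 -2.62 [0.009, -0.0068] [0.5025, -0.0219]
8 -2.87 [0.0103, -0.0043] [0.4981, -0.0116]
9 -3.12 [0.0111, -0.0016] [0.4965, -0.0005]
10 -3.37 [0.0112, 0.0012] [0.4977, 0.0107]
11 -3.62 [0.0105, 0.0039] [0.5016, 0.0212]
12 -3.87 [0.0092, 0.0064] [0.5079, 0.0305]
13 -4.12 [0.0074, 0.0085] [0.5164, 0.0378]
14 -4.37 [0.0051, 0.01] [0.5264, 0.0429]
15 -4.62 [0.0024, 0.011] [0.5373, 0.0453]
16 -4.87 [-0.0004, 0.0112] [0.5486, 0.0449]
17 -5.12 [-0.0031, 0.0108] [0.5593, 0.0418]
18 -5.37 [-0.0057, 0.0097] [0.569, 0.0361]
19 -5.62 [-0.0079, 0.008] [0.577, 0.0282]
20 -5.87 [-0.0096, 0.0058] [0.5827, 0.0186]
21 -6.12 [-0.0108, 0.0032] [0.5859, 0.0078]
22 -6.37 [-0.0112, 0.0004] [0.5863, -0.0034]
23 -6.62 [-0.011, -0.0024] [0.584, -0.0144]
24 -6.87 [-0.01, -0.005] [0.579, -0.0244]
25 -7.12 [-0.0085, -0.0073] [0.5716, -0.0329]
26 -7.37 [-0.0064, -0.0092] [0.5624, -0.0393]
27 -7.62 [-0.0039, -0.0105] [0.5519, -0.0433]
28 -7.87 [-0.0012, -0.0112] [0.5408, -0.0445]
29 -8.12 [0.0016, -0.0111] [0.5297, -0.0429]
```

Emit:
jog_arm(motion=[[-0.0082, -0.0076, 0, 0, 0, 0, -1], [-0.0061, -0.0094, 0, 0, 0, 0, -1], [-0.0036, -0.0106, 0, 0, 0, 0, -1]])

```text
time_s: 4.1
ee_pos: [0.5506, -0.0441, 0.0986]
eef_rot: [3.14, -0.001, 1.571]
force: [-0.3, 10.0, 8.5]
grip_width: 0.0157
grip_force: 30.0
```

Emit:
jog_arm(motion=[[0.0005, -0.0112, 0, 0, 0, 0, -1], [0.0019, -0.0111, 0, 0, 0, 0, -1], [0.0046, -0.0102, 0, 0, 0, 0, -1]])

```text
time_s: 4.4
ee_pos: [0.5182, -0.0378, 0.0987]
eef_rot: [3.139, 0.001, 1.57]
force: [4.2, 3.0, 5.3]
grip_width: 0.0152
grip_force: 30.0
```

Emit:
jog_arm(motion=[[0.007, -0.0088, 0, 0, 0, 0, -1], [0.009, -0.0068, 0, 0, 0, 0, -1], [0.0103, -0.0043, 0, 0, 0, 0, -1], [0.0111, -0.0016, 0, 0, 0, 0, -1]])

```text
time_s: 4.8
ee_pos: [0.4971, 0.0001, 0.0987]
eef_rot: [3.138, 0.001, 1.57]
force: [7.7, -1.3, 4.2]
grip_width: 0.0152
grip_force: 30.0
```

Emit:
jog_arm(motion=[[0.0112, 0.0017, 0, 0, 0, 0, -1], [0.0105, 0.0039, 0, 0, 0, 0, -1], [0.0092, 0.0064, 0, 0, 0, 0, -1], [0.0074, 0.0085, 0, 0, 0, 0, -1], [0.0051, 0.01, 0, 0, 0, 0, -1]])

```text
time_s: 5.3
ee_pos: [0.5278, 0.0434, 0.0986]
eef_rot: [3.139, 0.001, 1.571]
force: [1.7, -9.2, 7.6]
grip_width: 0.0154
grip_force: 30.0
```

Emit:
jog_arm(motion=[[0.0019, 0.011, 0, 0, 0, 0, -1], [-0.0004, 0.0112, 0, 0, 0, 0, -1], [-0.0031, 0.0108, 0, 0, 0, 0, -1], [-0.0057, 0.0097, 0, 0, 0, 0, -1]])

```text
time_s: 5.7
ee_pos: [0.5703, 0.036, 0.0986]
eef_rot: [3.141, 0.001, 1.571]
force: [-5.9, -5.1, 10.9]
grip_width: 0.0152
grip_force: 30.0
```

Emit:
jog_arm(motion=[[-0.0082, 0.0076, 0, 0, 0, 0, -1], [-0.0096, 0.0058, 0, 0, 0, 0, -1], [-0.0108, 0.003, 0, 0, 0, 0, -1], [-0.0112, 0.0003, 0, 0, 0, 0, -1]])

```text
time_s: 6.1
ee_pos: [0.5871, -0.0039, 0.0986]
eef_rot: [3.14, -0.0, 1.571]
force: [-4.1, 1.7, 9.6]
grip_width: 0.0152
grip_force: 30.0
```

Run:
```python
from h import *
im=ctrl.camera("top");cv2.imwrite("pics/t2.png",cv2.resize(im[140:260,290:445,::-1],None,fx=5,fy=5,interpolation=cv2.INTER_CUBIC))
```

```text
(no output)
```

View pics/t2.png

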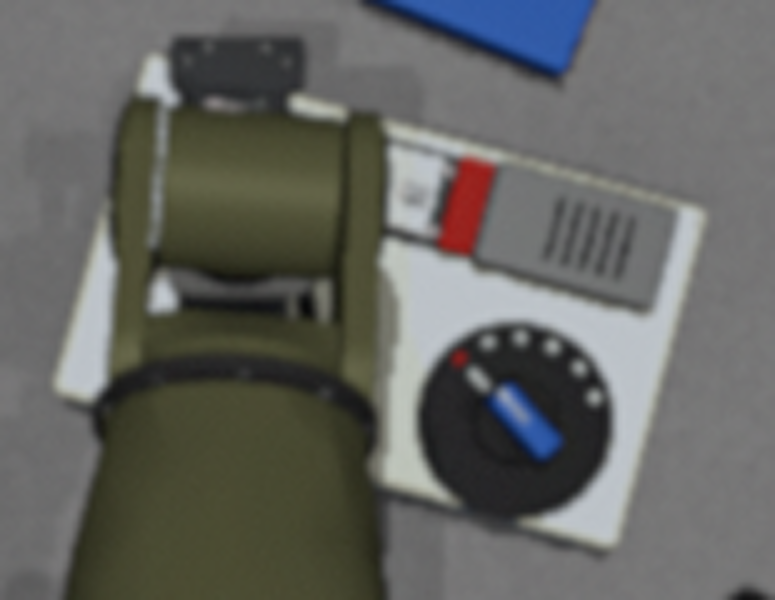

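The carriage nose is now at crop x≈440 and the stop face at ≈452, so about 6–7 mm (about 0.9 rad) is left.

Emit:
jog_arm(motion=[[-0.011, -0.0026, 0, 0, 0, 0, -1], [-0.01, -0.005, 0, 0, 0, 0, -1]])

```text
time_s: 6.35
ee_pos: [0.5795, -0.0249, 0.0986]
eef_rot: [3.139, 0.0, 1.571]
force: [-2.0, 3.4, 8.5]
grip_width: 0.0152
grip_force: 30.0
```

Emit:
jog_arm(motion=[[-0.0044, -0.0034, 0, 0, 0, 0, -1], [-0.0041, -0.0039, 0, 0, 0, 0, -1]])

```text
time_s: 6.55
ee_pos: [0.5719, -0.0334, 0.0987]
eef_rot: [3.139, 0.0, 1.57]
force: [0.4, 1.2, 8.0]
grip_width: 0.0151
grip_force: 30.0
```

Emit:
jog_arm(motion=[[-0.0034, -0.0044, 0, 0, 0, 0, -1]])

```text
time_s: 6.65
ee_pos: [0.5676, -0.0368, 0.0987]
eef_rot: [3.139, 0.0, 1.571]
force: [0.7, 1.4, 7.7]
grip_width: 0.015
grip_force: 30.0
```

Emit:
jog_arm(motion=[[-0.0014, -0.0024, 0, 0, 0, 0, -1]])

```text
time_s: 6.75
ee_pos: [0.5651, -0.0383, 0.0987]
eef_rot: [3.139, 0.0, 1.57]
force: [1.1, -1.2, 7.1]
grip_width: 0.0152
grip_force: 30.0
```

Emit:
jog_arm(motion=[[-0.0013, -0.0025, 0, 0, 0, 0, -1]])

```text
time_s: 6.85
ee_pos: [0.5628, -0.0396, 0.0987]
eef_rot: [3.139, 0.001, 1.571]
force: [2.1, -1.0, 6.4]
grip_width: 0.0155
grip_force: 30.0
```

Emit:
jog_arm(motion=[[-0.0012, -0.0025, 0, 0, 0, 0, -1]])

```text
time_s: 6.95
ee_pos: [0.5604, -0.0407, 0.0987]
eef_rot: [3.139, 0.001, 1.571]
force: [4.0, 0.2, 6.5]
grip_width: 0.0153
grip_force: 30.0
```

Emit:
jog_arm(motion=[[-0.001, -0.0026, 0, 0, 0, 0, -1]])

```text
time_s: 7.05
ee_pos: [0.5584, -0.0415, 0.0988]
eef_rot: [3.137, 0.0, 1.571]
force: [10.7, 2.1, 2.4]
grip_width: 0.0152
grip_force: 30.0
```

Emit:
jog_arm(motion=[[-0.0009, -0.0026, 0, 0, 0, 0, -1]])

```text
time_s: 7.15
ee_pos: [0.5564, -0.0422, 0.0988]
eef_rot: [3.135, 0.0, 1.571]
force: [15.2, 3.4, -1.1]
grip_width: 0.0151
grip_force: 30.0
```

Emit:
jog_arm(motion=[[-0.0006, -0.002, 0, 0, 0, 0, -1], [0, 0, 0, 0, 0, 0, -1]])

```text
time_s: 7.35
ee_pos: [0.555, -0.0427, 0.0989]
eef_rot: [3.134, -0.0, 1.571]
force: [18.8, 3.8, -1.6]
grip_width: 0.0154
grip_force: 30.0
```

Run:
```python
from h import *
im=ctrl.camera("top");cv2.imwrite("pics/t3.png",cv2.resize(im[165:205,350:400,::-1],None,fx=10,fy=10,interpolation=cv2.INTER_CUBIC))
```

```text
(no output)
```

View pics/t3.png

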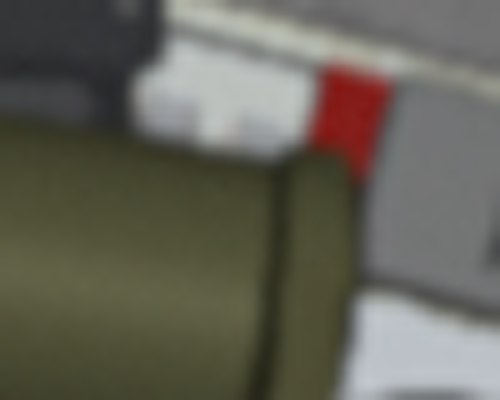

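The carriage's white face now meets the red block at crop x≈315 with no dark gap, and the force has risen to 19 N. I'll let go and rise.

Emit:
jog_arm(motion=[[0, 0, 0, 0, 0, 0, -0.2], [0, 0, 0, 0, 0, 0, -0.2], [0, 0, 0, 0, 0, 0, -0.2], [0, 0, -0.02, 0, 0, 0, -0.2], [0, 0, -0.04, 0, 0, 0, 0]])

```text
time_s: 7.9
ee_pos: [0.5507, -0.0427, 0.1555]
eef_rot: [-3.135, -0.001, 1.571]
force: [-0.3, 0.7, 0.1]
grip_width: 0.0425
grip_force: 0.0
```

Emit:
jog_arm(motion=[[-0.03, -0.018, -0.01, 0, 0, 0, 0], [-0.03, -0.018, 0, 0, 0, 0, 0], [-0.03, -0.017, 0, 0, 0, 0, 0], [-0.03, -0.016, 0, 0, 0, 0, 0], [-0.003, 0, 0, 0, 0, 0.14, 0]])

```text
time_s: 8.4
ee_pos: [0.4816, -0.1682, 0.1674]
eef_rot: [-3.14, 0.0, 1.429]
force: [0.3, 0.4, -0.5]
grip_width: 0.0469
grip_force: 0.0
```

Emit:
jog_arm(motion=[[0, 0, 0, 0, 0, 0.14, 0], [0, 0, 0, 0, 0, 0.14, 0], [0, 0, 0, 0, 0, 0.14, 0], [0, 0, 0, 0, 0, 0.14, 0], [0, 0, 0, 0, 0, 0.137, 0]])

```text
time_s: 8.9
ee_pos: [0.483, -0.1657, 0.1672]
eef_rot: [-3.141, 0.001, 0.728]
force: [0.1, -0.6, 0.5]
grip_width: 0.0466
grip_force: 0.0
```

Run:
```python
from h import *
m=ctrl.camera_model("wrist");im=ctrl.camera("wrist");cv2.imwrite("pics/w4.png",im[:,:,::-1]);np.savez("w4",**m)
o=ctrl.get_obs();print(o["ee_pos"],o["eef_rot"],o["qpos"]);H=hsv(im)
k=(H[...,0]>95)&(H[...,0]<130)&(H[...,1]>90)
for c in blobs(k,100):
    r=cv2.minAreaRect(c);P=onz(m,cv2.boxPoints(r),.1)
    print(cv2.boundingRect(c),cv2.contourArea(c),P.round(4).tolist(),P.mean(0))
```

```text
[ 0.48301509 -0.16573213  0.1672177 ] [-3.14069478e+00  5.32408540e-04  7.19426293e-01] [-4.02218695e-01  2.48959592e-01  1.67824979e+00 -9.57272193e-05
  1.21542327e+00  4.49184931e-01]
(477, 288, 44, 37) 586.5 [[0.5164, -0.3201, 0.1], [0.5337, -0.3164, 0.1], [0.5363, -0.3676, 0.1], [0.5185, -0.3723, 0.1]] [ 0.52622552 -0.34408503  0.1       ]
(318, 178, 21, 58) 1058.0 [[0.5012, -0.143, 0.1], [0.5119, -0.155, 0.1], [0.4753, -0.1885, 0.1], [0.464, -0.1758, 0.1]] [ 0.48809415 -0.16559016  0.1       ]
(465, 0, 133, 59) 4432.0 [[0.6626, -0.1356, 0.1], [0.7231, -0.2035, 0.1], [0.7018, -0.2348, 0.1], [0.6384, -0.1636, 0.1]] [ 0.681474   -0.18437023  0.1       ]
(249, 0, 31, 38) 746.5 [[0.555, -0.0259, 0.1], [0.5714, -0.0284, 0.1], [0.5711, -0.0533, 0.1], [0.5542, -0.0511, 0.1]] [ 0.56292995 -0.0396581   0.1       ]
```

View pics/w4.png

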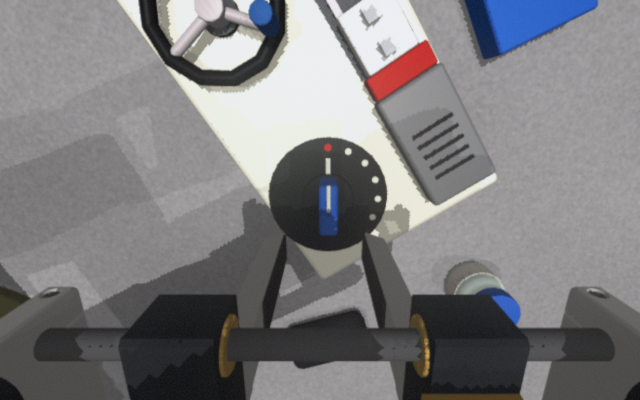

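The knob bar is at (328,207) under its red pip, aligned with the tool, and the carriage lies flush against the red stop. I'll go down over the bar.

Emit:
jog_arm(motion=[[0.003, 0.0025, 0.03, 0, 0, 0, 0], [0, 0, 0.03, 0, 0, 0, 0], [0, 0, 0.02, 0, 0, 0, 0], [0, 0, 0.011, 0, 0, 0, 0], [0, 0, 0, 0, 0, 0, -0.4]], squeeze=45)

```text
time_s: 9.45
ee_pos: [0.4867, -0.1654, 0.0754]
eef_rot: [-3.139, 0.001, 0.735]
force: [-0.8, -0.0, 0.2]
grip_width: 0.0417
grip_force: 0.0
```

Emit:
jog_arm(motion=[[0, 0, 0, 0, 0, 0, -1], [0, 0, 0, 0, 0, 0, -1], [0, 0, 0, 0, 0, 0, -1], [0, 0, 0, 0, 0, 0, -1]])

```text
time_s: 9.85
ee_pos: [0.4879, -0.1659, 0.0773]
eef_rot: [3.14, -0.001, 0.734]
force: [1.4, -1.7, 4.6]
grip_width: 0.0157
grip_force: 45.0
```

```bash
python3 -c "
from station import ctrl
o=ctrl.get_obs();print(o)"
```

```text
{'time_s': 9.85, 'qpos': array([-3.98776392e-01,  3.70108312e-01,  1.75070618e+00, -2.24279653e-04,
        1.01888131e+00,  4.38150557e-01]), 'joint_vel': array([ 0.00017906,  0.00126822, -0.00204397,  0.00270624,  0.00259857,
        0.00090521]), 'tau': array([ 4.69932742e-01, -4.96535754e+01, -2.79645681e+01,  2.20153243e-01,
        2.13163141e-01,  8.36839259e-03]), 'ee_pos': array([ 0.48793078, -0.16593025,  0.07726481]), 'eef_rot': array([ 3.13979387e+00, -6.31623831e-04,  7.33987359e-01]), 'force': array([ 1.36240925, -1.66343185,  4.62154508]), 'moment': array([-0.29567953,  0.0336276 ,  0.06133282]), 'grip_force': 45.00125706195831, 'grip_width': 0.015743263963804495}
```

Emit:
jog_arm(motion=[[0, 0, 0, 0, 0, 0.08, -1], [0, 0, 0, 0, 0, 0.08, -1]])

```text
time_s: 10.05
ee_pos: [0.4881, -0.1662, 0.0773]
eef_rot: [3.139, -0.001, 0.571]
force: [2.8, -3.7, 2.3]
grip_width: 0.0158
grip_force: 45.0
```

```bash
python3 -c "
from station import ctrl
o=ctrl.get_obs();print(o['moment'],o['tau'][5],o['eef_rot'])"
```

```text
[-0.77615607 -0.26920863  0.13203434] -1.6722091287374496 [ 3.13925846e+00 -1.02535471e-03  5.70995703e-01]
```

Emit:
jog_arm(motion=[[0, 0, 0, 0, 0, 0.08, -1], [0, 0, 0, 0, 0, 0.08, -1], [0, 0, 0, 0, 0, 0.08, -1], [0, 0, 0, 0, 0, 0, -1]])

```text
time_s: 10.45
ee_pos: [0.4883, -0.1666, 0.0773]
eef_rot: [3.139, -0.002, 0.331]
force: [4.0, -6.0, 0.1]
grip_width: 0.0159
grip_force: 45.0
```

```bash
python3 -c "
from station import ctrl
o=ctrl.get_obs();print(o['moment'],o['tau'][5],o['eef_rot'])"
```

```text
[-1.22991719 -0.42852459 -0.00469192] 1.3456031307578087 [ 3.13879600e+00 -1.87073215e-03  3.30933989e-01]
```

Emit:
jog_arm(motion=[[0, 0.0004, 0, 0, 0, 0.08, -1], [0, 0, 0, 0, 0, 0.08, -1]])

```text
time_s: 10.65
ee_pos: [0.4884, -0.1669, 0.0773]
eef_rot: [3.139, -0.002, 0.171]
force: [3.2, -5.9, 0.6]
grip_width: 0.0156
grip_force: 45.0
```

```bash
python3 -c "
from station import ctrl
o=ctrl.get_obs();print(o['moment'],o['tau'][5],o['eef_rot'])"
```

```text
[-1.34577346 -0.42384045  0.11047224] -1.668599434196949 [ 3.13919897e+00 -2.13625333e-03  1.70933597e-01]
```

Emit:
jog_arm(motion=[[0, 0, 0, 0, 0, 0.08, -1], [0, 0, 0, 0, 0, 0.08, -1], [0, 0, 0, 0, 0, 0.08, -1], [0, 0, 0, 0, 0, 0, -1]])

```text
time_s: 11.05
ee_pos: [0.4884, -0.1673, 0.0773]
eef_rot: [3.139, -0.003, -0.069]
force: [3.5, -8.8, 0.3]
grip_width: 0.0157
grip_force: 45.0
```

```bash
python3 -c "
from station import ctrl
o=ctrl.get_obs();print(o['moment'],o['tau'][5],o['eef_rot'])"
```

```text
[-1.80230743 -0.38518351  0.01000955] 1.3496046513319016 [ 3.13910640e+00 -2.85310643e-03 -6.91070160e-02]
```

The moment rose and fell back again, so that was the second click. Now the third.

Emit:
jog_arm(motion=[[0, 0.0005, 0, 0, 0, 0.08, -1], [0, 0, 0, 0, 0, 0.08, -1]])

```text
time_s: 11.25
ee_pos: [0.4884, -0.1677, 0.0773]
eef_rot: [3.14, -0.003, -0.229]
force: [3.5, -7.6, 1.0]
grip_width: 0.0157
grip_force: 45.0
```

```bash
python3 -c "
from station import ctrl
o=ctrl.get_obs();print(o['moment'],o['tau'][5],o['eef_rot'])"
```

```text
[-1.72721773 -0.35801606  0.1199265 ] -1.6721757128834724 [ 3.13977243e+00 -3.09582282e-03 -2.29105933e-01]
```

Emit:
jog_arm(motion=[[0, 0, 0, 0, 0, 0.08, -1], [0, 0, 0, 0, 0, 0.08, -1], [0, 0, 0, 0, 0, 0.08, -1], [0, 0, 0, 0, 0, 0, -1], [0, 0, 0, 0, 0, 0, -1]])

```text
time_s: 11.75
ee_pos: [0.4882, -0.1681, 0.0773]
eef_rot: [3.14, -0.003, -0.466]
force: [1.1, -11.9, 1.3]
grip_width: 0.016
grip_force: 45.0
```

Run:
```python
from h import *
o=ctrl.get_obs();print(o['moment'],o['tau'][5],o['eef_rot'])
im=ctrl.camera("wrist");cv2.imwrite("pics/w5.png",im[:,:,::-1])
im=ctrl.camera("top");cv2.imwrite("pics/t5.png",cv2.resize(im[140:260,290:445,::-1],None,fx=5,fy=5,interpolation=cv2.INTER_CUBIC))
```

```text
[-2.16168831 -0.09639735  0.03185115] 0.13784419745206833 [ 3.13991896 -0.00340564 -0.46647149]
```

View pics/w5.png

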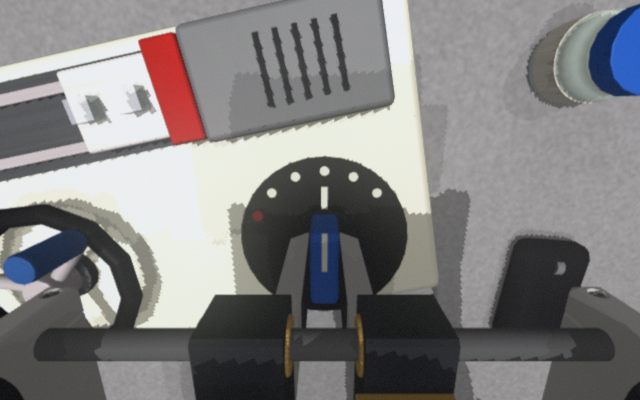

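View pics/t5.png

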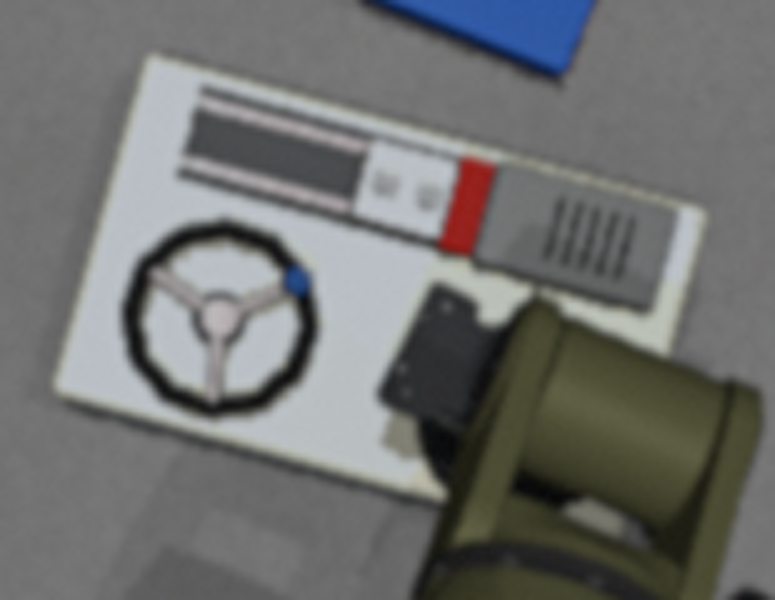

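The pointer is on the third white pip at (324,171), with red at (257,216), first at (271,193) and second at (295,177). The carriage meets the red stop with no visible gap, and the bystanders have not moved. I'll check the carriage/stop boundary in pixels before handing in.

Run:
```python
import cv2
im=cv2.imread("pics/w5.png")[:,:,::-1]
for y in(60,90,120):
    x0=int(140+(y-38)*.3);print(y,[(x,*map(int,im[y,x])) for x in range(x0-6,x0+8)])
```

```text
60 [(140, 235, 238, 242), (141, 236, 239, 242), (142, 234, 236, 238), (143, 224, 213, 212), (144, 189, 130, 128), (145, 179, 60, 58), (146, 187, 48, 44), (147, 188, 45, 42), (148, 189, 48, 44), (149, 190, 48, 45), (150, 192, 49, 45), (151, 192, 49, 47), (152, 191, 49, 43), (153, 190, 49, 43)]
90 [(149, 234, 236, 240), (150, 235, 237, 241), (151, 236, 238, 242), (152, 236, 237, 240), (153, 229, 222, 221), (154, 195, 141, 138), (155, 182, 71, 70), (156, 189, 56, 54), (157, 191, 53, 51), (158, 191, 55, 52), (159, 192, 57, 53), (160, 193, 57, 54), (161, 192, 56, 52), (162, 190, 54, 49)]
120 [(158, 235, 237, 242), (159, 236, 239, 242), (160, 235, 238, 242), (161, 236, 238, 242), (162, 236, 238, 242), (163, 232, 231, 232), (164, 202, 160, 157), (165, 182, 82, 81), (166, 191, 69, 67), (167, 191, 67, 64), (168, 194, 68, 65), (169, 192, 65, 64), (170, 193, 66, 65), (171, 193, 65, 63)]
```

There is no dark gap: white passes straight into red. Handing in.

```bash
python3 -c "
from station import ctrl
print(ctrl.hand_in())"
```

```text
the job is handed in; nothing more can be done
None
```

The job is handed in at about 12 s of the 72 s allowed: the carriage is against the red stop with no visible gap, and the filter knob is still gripped in its third click stop, with the bystanders untouched; the hand-in gave no verdict.

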